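# Shut the parts case and shoot its bolt

### The arm

A 7-joint arm with a two-finger parallel gripper is mounted at the origin on the work surface. World frame = base frame: x ahead of the robot, y to its left, z up, the work surface at z = 0. Lengths are in m, angles in rad, forces in N, time in s.
With the tool pointing down it reaches from about 0.425 to 1.025 m from the base axis. Payload 3.6 kg.
Tool frame: the origin (TCP) lies between the finger pads; the fingertips stand 11 mm ahead of it and the grasp point (between the pads) lies 8 mm behind it; z points along the fingers, y is the direction in which the jaws open and shut (so a half turn about z gives the same grasp; the last joint's range is limited). The gripper opens to 85 mm and grips with 20 to 120 N. Pads are 22 mm wide; open, the fingers measure 114 mm over their backs; the gripper's body (76 mm by 85 mm) begins 54 mm behind the grasp point. The pads swing forward as they close: fully open they stand 13 mm farther back than shut.
Start: joints at [-1.224, 0.591, 0.048, 1.609, -0.033, 0.943, -0.034], TCP at [0.309, 0.656, 0.242] pointing down, gripper open.
Joint ranges: [-2.69, 2.69], [-0.47, 2.24], [-1.27, 1.36], [0.19, 2.51], [-1.53, 4.68], [0.08, 2.07], [-3.09, 3.09]. Speed limits (rad/s): [2.57, 2.57, 3.14, 3.14, 3.14, 3.14, 3.14].

### API

Orientations are given as a unit quaternion [w, x, y, z].
In Python, from plant import arm gives the robot as it stands.
- The arm moves only by the shell command python3 -m crank 'ROWS' [FORCE]. ROWS is JSON, a list of rows, each an object of numbers: "tx", "ty", "tz": the shift along the tool's x, y, z in cm; "wx", "wy", "wz": the turn, a rotation vector about the tool's x, y, z in degrees; "grip": the finger opening in cm, from 0 to 8.54. In form: [{"tx": .., "ty": .., "tz": .., "wx": .., "wy": .., "wz": .., "grip": ..}, ...]. A call has 1 to 10 rows; each row is the pose to reach, as a shift and turn from the pose measured when the call began, along the tool's axes at that moment; what a row does not reach only later rows make up. A row lasts 1/12 s, in which the tool goes at most 41.7 mm and 7.16 degrees, less where a joint would pass 70% of its speed; a pose out of reach is approached as far as the arm can. A call with a gripper value outside its range is refused whole. The fingers move at their own pace and stop on an object; FORCE is the grip in N (left out, the last holds). Time passes only in rows, so rows that repeat a pose let the fingers close. It gives the time, the measured TCP pose, the force and the opening at its end, in the units of the state.
- arm.read_state(): the state, without advancing time (a new reading comes with each control period).
- arm.grab_frame(name): name is "scene" or "top" or "wrist"; returns a dict with "frame" (400x640x3 uint8, red, green, blue), "fx", "fy", "cx", "cy" (pixels), "k1" (the pictures are not rectified: a ray, as slopes to the right and down, at radius r is drawn at 1 + k1 r^2 times it, then the intrinsics apply), "R" (3x3) and "t" (3): a world point X has camera coordinates R X + t; the wrist camera has in their place "hand_eye" (4x4, takes a point from camera to tool coordinates, whose origin is the TCP and whose axes are the flange's). Camera axes: x right, y down, z forward; pixel columns grow to the right and rows downward; lengths in m; the calibration is good to about 2 mm. A picture is of the moment at which its call begins: read the wrist's pose just before it. There is no depth.
- arm.sign_off(): hands the job in, once; it reports no verdict.
The state is a dict: "time": time; "joint_positions": joint angles; "qd": joint speeds; "effort": joint torques, N m; "tcp_pos": TCP position; "ee_rot": TCP orientation; "ft_force": force on the tool from outside, world axes, zero at the start; "moment": the same for the moment, N m; "gripper_width": finger opening in m.
Only numpy, scipy, OpenCV 4.12 (cv2) and the standard library are available. Lean on these libraries where they do the work, as an engineer would, in place of code of your own. Each camera call takes 0.05 s, during which the arm holds its last target.

### The job

Put the parts case away safely: push its raised lid down with the fingertips until it is fully shut, then push the thumb tab of the bolt on its front along until the bolt is fully home through the loop on the lid. Do not push the bolt before the lid is shut, do not lift, tip or shove the case about, and leave the things around it where they are.

Things in the scene. Friction and masses are not known exactly. Their poses are not given: they have to be found in the camera images.
- case: Grey plastic parts case standing loose on the bench, 120 mm deep (its x) by 220 mm wide (its y) by 55 mm high without the lid, 2 to 3.3 kg. Origin: centre of its underside, on the bench; at yaw 0 its front (with the bolt) faces -x, towards the robot, and its lid is hinged along the far (+x) top edge. Two fixed steel guides of the bolt on its front reach 83 mm in front of the case's centre and 52 mm high.
- hinge (a point): Point on the lid's hinge line, half-way along it: 60 mm behind the case's centre (+x of the case) and 55 mm above the bench. The hinge line runs along the case's y.
- lid (a joint): Angle of the lid in rad: 0 shut and flat on the rim, 1.57 upright, greater leans away from the robot (stop at 1.9). The hinge is stiff with friction: the lid stays where it is left and does not fall; about 1 to 3 N at the free edge moves it.
- lid_edge (a point): Middle of the lid's free edge on its outer face (the upper face when shut, the far face when raised), 120 mm from the hinge line. z axis: square to that face, outward; x axis: in the lid, from free edge to hinge. The lid is a flat plate 122 x 222 mm, 8 mm thick; its outer face lies 8 mm outward of the hinge line, so 63 mm above the bench when shut.
- loop (a point): Steel loop that stands out of the lid's free edge and takes the bolt: 8 mm wide, reaching 24 mm beyond the edge, 12 mm to the case's -y side of the lid's middle. This point is the middle of its opening.
- bolt (a joint): Travel of the steel bolt in m: 0 drawn back, 0.036 fully home at its stop, through the loop of the shut lid. It slides along the case's -y and stays where it is left; friction about 2 N.
- tab_top (a point): Middle of the top end of the bolt's thumb tab, an upright steel plate 28 mm (case x) by 8 mm (case y) standing in front of the case, its top 99 mm above the bench and so 36 mm above the shut lid. Push its +y side towards -y of the case. At bolt 0 it lies 80 mm in front of the case's centre (-x) and 78 mm to its +y side. It has the case's orientation.
- bottle: White plastic bottle with a red cap, 44 mm across, 110 mm high, standing loose on the bench; origin at the centre of its underside. To be left alone.
- meter: Orange handheld meter, 150 x 78 x 36 mm, lying loose on its back; origin at the centre of its underside. To be left alone.
- driver: Screwdriver 170 mm long lying loose on the bench along its x axis. To be left alone.
- jar: Amber jar with a black cap, 60 mm across, 55 mm high, standing loose; origin at the centre of its underside. To be left alone.

How it is judged:
By the outcome, as a careful person would: the job done as asked, in the order asked, and still so for the second after the job is handed in, with the robot touching nothing.
It also fails if it takes over 48 s, if anything falls off the work surface, if the arm or the gripper's body presses on something with over 40 N, if the wrist force passes 120 N, or if a joint passes its speed limit or range.

## Working session

There is one attempt and no reset: what is moved stays moved. The work goes in short steps, Python scripts to look and compute and a shell command to move; the robot and the scene stay as the last step left them, time stands still between calls to the robot, and variables do not carry over. Pictures are saved under pics/ and viewed, and the job is handed in when it is done.

```bash
ls; mkdir -p pics; python3 - <<'E'
from plant import arm
import cv2,json,pickle
s=arm.read_state(); print({k:(v if not hasattr(v,'tolist') else v.tolist()) for k,v in s.items()})
for n in ["scene","top","wrist"]:
    f=arm.grab_frame(n); cv2.imwrite(f"pics/{n}0.png",f["frame"][:,:,::-1]); pickle.dump(f,open(f"pics/{n}0.pkl","wb"))
    print(n,{k:v for k,v in f.items() if k!="frame"})
E
```

```text
pics
{'time': 0.0, 'joint_positions': [-1.2235112243683925, 0.5920950348742462, 0.04832763988294012, 1.609817875166089, -0.03329971318724988, 0.942686093374946, -0.03368354221818099], 'qd': [0.0007670809488392058, -0.0008965576418406536, -0.0007211485653182728, 0.0003157832066446498, 6.921655660400572e-05, -0.0009632278931343686, -0.00024140775452881325], 'effort': [-0.0010381650645285845, -54.86912727355957, 1.5464850515127182, -19.812211990356445, 0.009540781611576676, 0.008735836017876863, 5.189341436562245e-06], 'tcp_pos': [0.30899090065822643, 0.654982029354578, 0.2411606639029501], 'ee_rot': [-0.00017212492953764099, 0.21857635706151668, 0.9758192275912148, -0.0010870004645916866], 'ft_force': [-0.31845649788375135, 0.4887576921880263, 0.778120994662856], 'moment': [-0.010124302231141325, 0.00871333458932824, -0.01116161669961917], 'gripper_width': 0.08545624427870693}
scene {'fx': 474.833062865419, 'fy': 474.833062865419, 'cx': 322.8531447256427, 'cy': 199.09218432867348, 'k1': -0.05358729380200018, 'R': array([[-0.50509312,  0.8630593 ,  0.00309646],
       [ 0.61966422,  0.3
[... 254 characters left out ...]
8486789, 'R': array([[ 0.00310585, -0.99997813, -0.00583855],
       [-0.97155456, -0.00163491, -0.23681017],
       [ 0.23679544,  0.00640797, -0.9715384 ]]), 't': array([0.11300639, 0.58676307, 1.11543571])}
wrist {'fx': 318.5726782035699, 'fy': 318.5726782035699, 'cx': 325.3133816063938, 'cy': 197.24536005972732, 'k1': -0.046077091059705366, 'hand_eye': array([[ 3.36766409e-04, -9.49897360e-01, -3.12561822e-01,
         8.00137548e-02],
       [ 9.99999469e-01,  1.53386714e-05,  1.03082349e-03,
        -2.24951650e-04],
       [-9.74382224e-04, -3.12562003e-01,  9.49896860e-01,
        -1.30684896e-01],
       [ 0.00000000e+00,  0.00000000e+00,  0.00000000e+00,
         1.00000000e+00]])}
```

View pics/scene0.png

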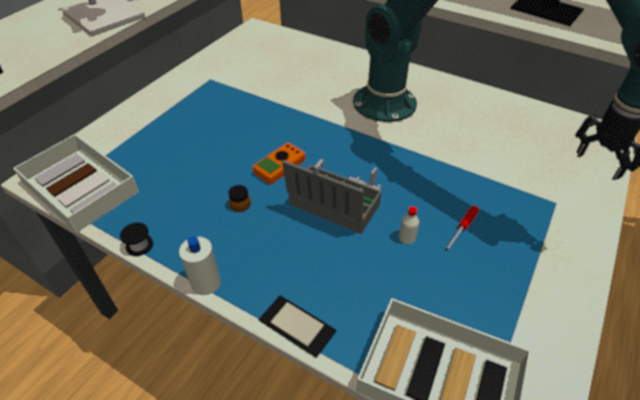

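View pics/top0.png

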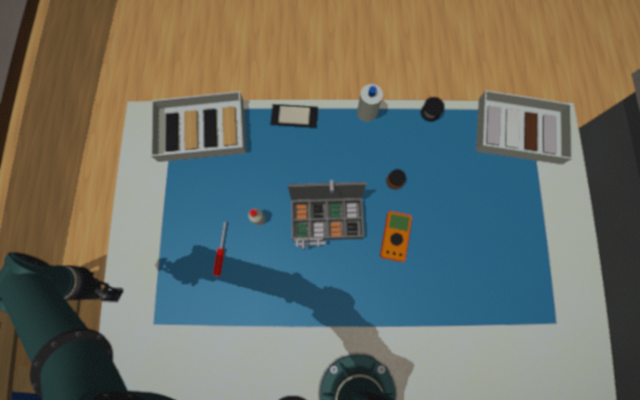

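View pics/wrist0.png

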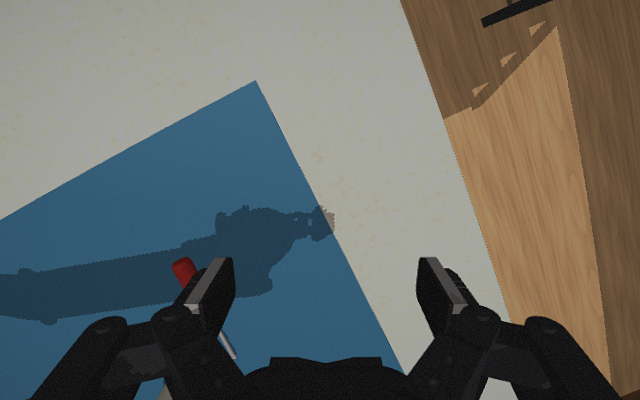

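The scene and top views show the case near top pixel (328,215), with its lid about upright. The bolt is at the front-left (about 310,243), the bottle at (257,215), the meter at (397,237), the jar at (397,178) and the driver at (221,250). I'll zoom in next.

```bash
python3 - <<'E'
import cv2
a=cv2.imread('pics/top0.png')[165:265,230:430]; cv2.imwrite('pics/topz.png',cv2.resize(a,(800,400),interpolation=cv2.INTER_CUBIC))
a=cv2.imread('pics/scene0.png')[140:260,240:440]; cv2.imwrite('pics/scenez.png',cv2.resize(a,(800,480),interpolation=cv2.INTER_CUBIC))
E
```

```text
(no output)
```

View pics/topz.png

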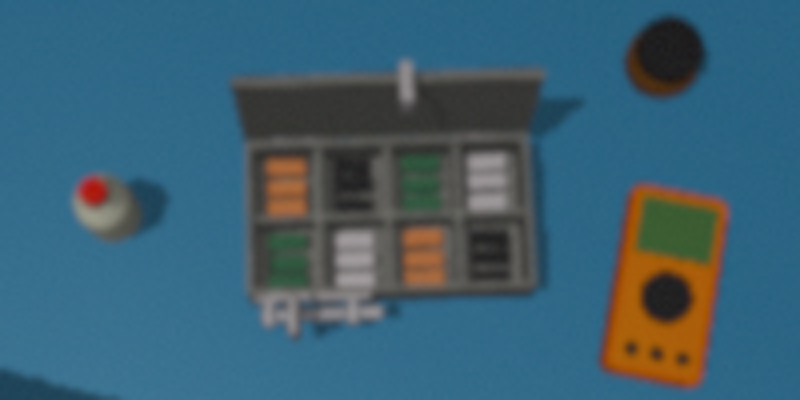

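View pics/scenez.png

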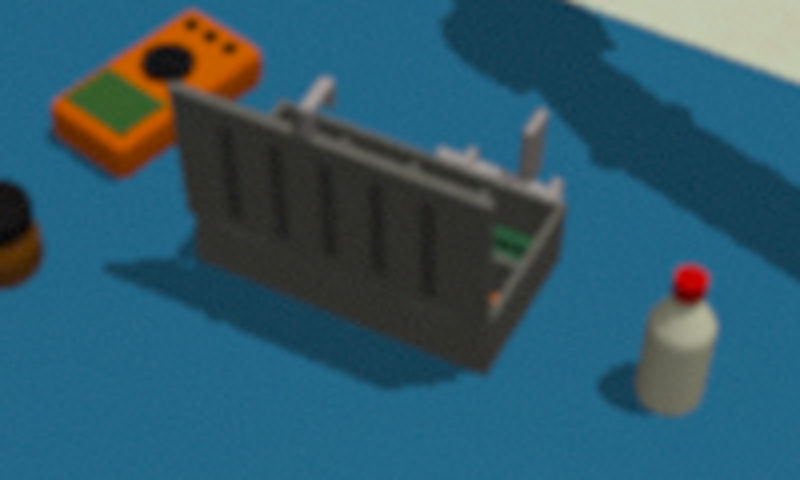

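```bash
cat > h.py <<'E'
import numpy as np,cv2,pickle
from scipy.spatial.transform import Rotation as Ro
def cam(f,state=None):
    if "R" in f: return np.array(f["R"]),np.array(f["t"])
    q=state["ee_rot"];T=np.eye(4);T[:3,:3]=Ro.from_quat([q[1],q[2],q[3],q[0]]).as_matrix();T[:3,3]=state["tcp_pos"]
    M=np.linalg.inv(T@f["hand_eye"]);return M[:3,:3],M[:3,3]
def ray(f,uv,state=None):
    R,t=cam(f,state)
    d=np.array([(uv[0]-f["cx"])/f["fx"],(uv[1]-f["cy"])/f["fy"]]);x=d.copy()
    for _ in range(20): x=d/(1+f["k1"]*(x@x))
    return -R.T@t, R.T@np.array([x[0],x[1],1])
def onz(f,uv,z,state=None):
    o,d=ray(f,uv,state); return o+d*(z-o[2])/d[2]
def tri(rs):
    A=np.zeros((3,3));b=np.zeros(3)
    for o,d in rs:
        d=d/np.linalg.norm(d);P=np.eye(3)-np.outer(d,d);A+=P;b+=P@o
    X=np.linalg.solve(A,b)
    return X,[np.linalg.norm(np.cross(X-o,d/np.linalg.norm(d))) for o,d in rs]
def proj(f,X,state=None):
    R,t=cam(f,state);c=R@X+t;s=c[:2]/c[2];s=s*(1+f["k1"]*(s@s));return s*f["fx"]+[f["cx"],f["cy"]]
E
python3 - <<'E'
from h import *
np.set_printoptions(precision=4,suppress=True)
T=pickle.load(open('pics/top0.pkl','rb'));S=pickle.load(open('pics/scene0.pkl','rb'))
tz=lambda x,y:(230+x/4-.4,165+y/4-.4); sz=lambda x,y:(240+x/4-.4,140+y/4-.4)
print('rim FL,FR,BL,BR')
for p in [(250,293),(538,293),(247,140),(530,136)]: print(onz(T,tz(*p),.055))
print('tab', onz(T,tz(293,318),.099), tri([ray(T,tz(293,318)),ray(S,sz(540,112))]))
print('edge L', tri([ray(T,tz(235,82)),ray(S,sz(490,202))]))
print('edge R', tri([ray(T,tz(544,71)),ray(S,sz(174,88))]))
print('loop tip', tri([ray(T,tz(406,62)),ray(S,sz(328,80))]))
print('tab scene z', onz(S,sz(540,112),.099))
print('bottle cap',onz(T,tz(94,190),.11),'bottle scene',onz(S,sz(690,270),.11))
print('jar cap',onz(T,tz(670,48),.055)); print('meter',[onz(T,tz(*p),.036) for p in [(635,188),(727,202),(703,384),(604,368)]])
E
```

```text
rim FL,FR,BL,BR
[0.4531 0.1922 0.055 ]
[ 0.4536 -0.0265  0.055 ]
[0.5723 0.1967 0.055 ]
[ 0.5759 -0.0232  0.055 ]
tab [0.4294 0.1573 0.099 ] (array([0.4282, 0.1589, 0.1036]), [np.float64(0.0019042399635072294), np.float64(0.0019042399635071457)])
edge L (array([0.5864, 0.198 , 0.1745]), [np.float64(0.0012886256471929198), np.float64(0.0012886256471930156)])
edge R (array([ 0.5946, -0.0188,  0.1723]), [np.float64(0.0026384430493911325), np.float64(0.002638443049391202)])
loop tip (array([0.5865, 0.0832, 0.2188]), [np.float64(0.006096097437998943), np.float64(0.0060960974379988715)])
tab scene z [0.4227 0.1587 0.099 ]
bottle cap [0.5218 0.3046 0.11  ] bottle scene [0.5165 0.3051 0.11  ]
jar cap [ 0.6474 -0.1357  0.055 ]
meter [array([ 0.5386, -0.1068,  0.036 ]), array([ 0.5274, -0.1788,  0.036 ]), array([ 0.3862, -0.1532,  0.036 ]), array([ 0.3985, -0.0778,  0.036 ])]
```

```bash
cat >> h.py <<'E'
def go(s,pos,yaw=None):
    "shift in tool axes, cm, and wz deg to make tool x point along world yaw (deg), z down"
    q=s["ee_rot"];R=Ro.from_quat([q[1],q[2],q[3],q[0]]).as_matrix()
    d=R.T@(np.array(pos)-s["tcp_pos"])*100
    out=dict(t=d.round(2).tolist())
    if yaw is not None:
        c,n=np.cos(np.radians(yaw)),np.sin(np.radians(yaw));G=np.array([[c,n,0],[n,-c,0],[0,0,-1]])
        out['w']=np.degrees(Ro.from_matrix(R.T@G).as_rotvec()).round(2).tolist()
    return out
E
python3 - <<'E'
from h import *
from plant import arm
s=arm.read_state(); print(go(s,(.645,.10,.26),181.5))
E
```

```text
{'t': [-54.07, -35.88, -1.79], 'w': [-0.1, -0.02, -26.75]}
```

```bash
python3 -m crank '[{"tx":-54.1,"ty":-35.9,"tz":-1.8,"wz":-26.8,"grip":0},{"tx":-54.1,"ty":-35.9,"tz":-1.8,"wz":-26.8,"grip":0},{"tx":-54.1,"ty":-35.9,"tz":-1.8,"wz":-26.8,"grip":0},{"tx":-54.1,"ty":-35.9,"tz":-1.8,"wz":-26.8,"grip":0},{"tx":-54.1,"ty":-35.9,"tz":-1.8,"wz":-26.8,"grip":0},{"tx":-54.1,"ty":-35.9,"tz":-1.8,"wz":-26.8,"grip":0},{"tx":-54.1,"ty":-35.9,"tz":-1.8,"wz":-26.8,"grip":0},{"tx":-54.1,"ty":-35.9,"tz":-1.8,"wz":-26.8,"grip":0},{"tx":-54.1,"ty":-35.9,"tz":-1.8,"wz":-26.8,"grip":0},{"tx":-54.1,"ty":-35.9,"tz":-1.8,"wz":-26.8,"grip":0}]' 30
python3 - <<'E'
from h import *
from plant import arm
s=arm.read_state(); print(go(s,(.645,.10,.26),181.5))
E
```

```text
{'t': [-54.07, -35.88, -1.79], 'w': [-0.1, -0.02, -26.75]}invalid input
```

```bash
python3 -m crank '[{"tx":-54.1,"ty":-35.9,"tz":-1.8,"wx":0,"wy":0,"wz":-26.8,"grip":0},{"tx":-54.1,"ty":-35.9,"tz":-1.8,"wx":0,"wy":0,"wz":-26.8,"grip":0},{"tx":-54.1,"ty":-35.9,"tz":-1.8,"wx":0,"wy":0,"wz":-26.8,"grip":0},{"tx":-54.1,"ty":-35.9,"tz":-1.8,"wx":0,"wy":0,"wz":-26.8,"grip":0},{"tx":-54.1,"ty":-35.9,"tz":-1.8,"wx":0,"wy":0,"wz":-26.8,"grip":0},{"tx":-54.1,"ty":-35.9,"tz":-1.8,"wx":0,"wy":0,"wz":-26.8,"grip":0},{"tx":-54.1,"ty":-35.9,"tz":-1.8,"wx":0,"wy":0,"wz":-26.8,"grip":0},{"tx":-54.1,"ty":-35.9,"tz":-1.8,"wx":0,"wy":0,"wz":-26.8,"grip":0}]' 30
python3 - <<'E'
from h import *
from plant import arm
s=arm.read_state(); print(go(s,(.645,.10,.26),181.5))
E
```

```text
time: 0.82
tcp_pos: [0.4822, 0.3684, 0.2513]
ee_rot: [-0.0, -0.014, 1.0, -0.001]
ft_force: [-0.1, 0.6, 0.6]
gripper_width: 0.0004
{'t': [-15.54, -27.27, -0.83], 'w': [-0.11, -0.05, 0.05]}
```

```bash
python3 -m crank '[{"tx":-15.5,"ty":-27.3,"tz":-0.8,"wx":0,"wy":0,"wz":0,"grip":0},{"tx":-15.5,"ty":-27.3,"tz":-0.8,"wx":0,"wy":0,"wz":0,"grip":0},{"tx":-15.5,"ty":-27.3,"tz":-0.8,"wx":0,"wy":0,"wz":0,"grip":0},{"tx":-15.5,"ty":-27.3,"tz":-0.8,"wx":0,"wy":0,"wz":0,"grip":0},{"tx":-15.5,"ty":-27.3,"tz":-0.8,"wx":0,"wy":0,"wz":0,"grip":0},{"tx":-15.5,"ty":-27.3,"tz":-0.8,"wx":0,"wy":0,"wz":0,"grip":0},{"tx":-15.5,"ty":-27.3,"tz":-0.8,"wx":0,"wy":0,"wz":0,"grip":0},{"tx":-15.5,"ty":-27.3,"tz":-0.8,"wx":0,"wy":0,"wz":0,"grip":0},{"tx":-15.5,"ty":-27.3,"tz":-0.8,"wx":0,"wy":0,"wz":0,"grip":0},{"tx":-15.5,"ty":-27.3,"tz":-0.8,"wx":0,"wy":0,"wz":0,"grip":0}]'
python3 - <<'E'
from h import *
from plant import arm
s=arm.read_state(); print(go(s,(.645,.10,.166),181.5))
f=arm.grab_frame("wrist");cv2.imwrite('pics/w1.png',f["frame"][:,:,::-1]);pickle.dump((f,s),open('pics/w1.pkl','wb'))
f=arm.grab_frame("top");cv2.imwrite('pics/t1.png',f["frame"][:,:,::-1])
E
```

```text
time: 1.65
tcp_pos: [0.6452, 0.0969, 0.2593]
ee_rot: [-0.001, -0.011, 1.0, -0.001]
ft_force: [-0.3, 0.2, -0.1]
gripper_width: 0.0001
{'t': [-0.0, 0.33, 9.33], 'w': [-0.16, -0.08, -0.23]}
```

View pics/w1.png

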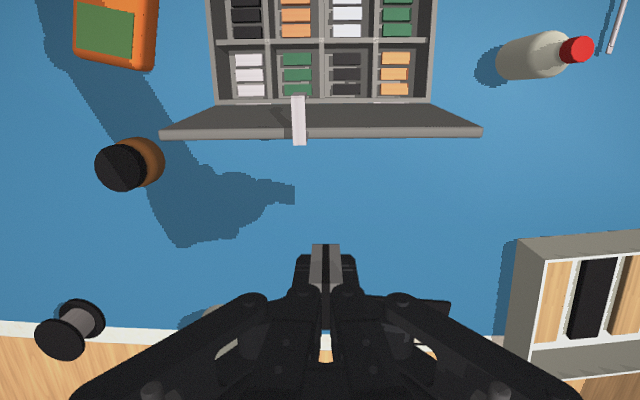

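View pics/t1.png

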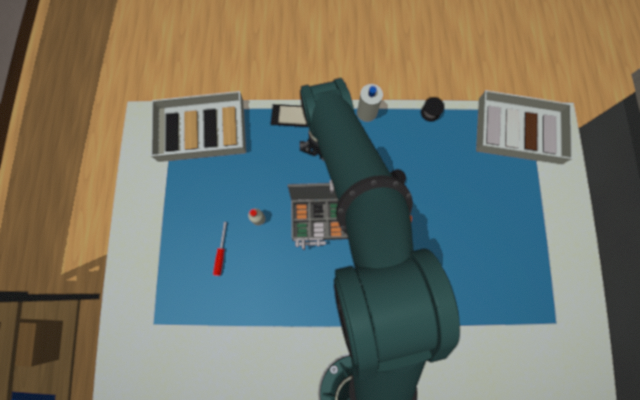

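The wrist view shows the lid's outer top edge from (160,138) to (482,135), the loop at (299,120), and the fingertips clear behind it at (325,250).

```bash
python3 - <<'E'
from h import *
np.set_printoptions(precision=4,suppress=True)
f,s=pickle.load(open('pics/w1.pkl','rb'))
for p in [(160,138),(482,135)]: print(onz(f,p,.175,s))
for p in [(216,104),(433,102)]: print('rim?',onz(f,p,.055,s))
print('loop tip',onz(f,(299,145),.20,s))
E
```

```text
[ 0.596  -0.0169  0.175 ]
[0.5891 0.2012 0.175 ]
rim? [ 0.5777 -0.0167  0.055 ]
rim? [0.5707 0.2041 0.055 ]
loop tip [0.5951 0.0798 0.2   ]
```

```bash
python3 -m crank '[{"tx":0,"ty":1.1,"tz":4,"wx":0,"wy":0,"wz":0,"grip":0},{"tx":0,"ty":1.1,"tz":8,"wx":0,"wy":0,"wz":0,"grip":0},{"tx":0.5,"ty":1.1,"tz":9.3,"wx":0,"wy":0,"wz":0,"grip":0},{"tx":1.5,"ty":1.1,"tz":9.3,"wx":0,"wy":0,"wz":0,"grip":0},{"tx":1.5,"ty":1.1,"tz":9.3,"wx":0,"wy":0,"wz":0,"grip":0},{"tx":1.5,"ty":1.1,"tz":9.3,"wx":0,"wy":0,"wz":0,"grip":0}]'
cat > n.py <<'E'
from h import *
from plant import arm
import sys
s=arm.read_state(); print(s["tcp_pos"].round(4) if hasattr(s["tcp_pos"],'round') else np.round(s["tcp_pos"],4),np.round(s["ft_force"],1))
for a in sys.argv[1:]:
    v=list(map(float,a.split(',')));print(v,go(s,v[:3],181.6))
E
python3 n.py .586,.108,.1664 .5563,.108,.162 .5377,.108,.1544
```

```text
time: 2.25
tcp_pos: [0.6282, 0.1132, 0.1677]
ee_rot: [-0.0, -0.015, 1.0, 0.0]
ft_force: [0.5, -0.2, 0.5]
gripper_width: -0.0
[0.6282 0.1132 0.1677] [ 0.5 -0.2  0.5]
[0.586, 0.108, 0.1664] {'t': [4.23, -0.39, 0.13], 'w': [0.01, -0.03, 0.16]}
[0.5563, 0.108, 0.162] {'t': [7.2, -0.3, 0.57], 'w': [0.01, -0.03, 0.16]}
[0.5377, 0.108, 0.1544] {'t': [9.06, -0.24, 1.33], 'w': [0.01, -0.03, 0.16]}
```

```bash
python3 -m crank '[{"tx":1.4,"ty":-0.4,"tz":0.1,"wx":0,"wy":0,"wz":0,"grip":0},{"tx":2.8,"ty":-0.4,"tz":0.1,"wx":0,"wy":0,"wz":0,"grip":0},{"tx":4.2,"ty":-0.4,"tz":0.1,"wx":0,"wy":0,"wz":0,"grip":0},{"tx":5.2,"ty":-0.4,"tz":0.2,"wx":0,"wy":0,"wz":0,"grip":0},{"tx":6.2,"ty":-0.3,"tz":0.4,"wx":0,"wy":0,"wz":0,"grip":0},{"tx":7.2,"ty":-0.3,"tz":0.6,"wx":0,"wy":0,"wz":0,"grip":0},{"tx":7.2,"ty":-0.3,"tz":0.6,"wx":0,"wy":0,"wz":0,"grip":0}]'
python3 n.py .5377,.108,.1544 .521,.108,.143 .507,.108,.129
python3 - <<'E'
from h import *
from plant import arm
f=arm.grab_frame("scene");cv2.imwrite('pics/s2.png',cv2.resize(f["frame"][120:270,220:460,::-1],(800,500)))
E
```

```text
time: 2.83
tcp_pos: [0.554, 0.1083, 0.1618]
ee_rot: [-0.001, -0.016, 1.0, 0.0]
ft_force: [0.6, -0.4, 1.4]
gripper_width: 0.0004
[0.554  0.1083 0.1618] [ 0.6 -0.4  1.4]
[0.5377, 0.108, 0.1544] {'t': [1.63, 0.02, 0.75], 'w': [0.02, -0.15, 0.2]}
[0.521, 0.108, 0.143] {'t': [3.3, 0.07, 1.89], 'w': [0.02, -0.15, 0.2]}
[0.507, 0.108, 0.129] {'t': [4.69, 0.11, 3.3], 'w': [0.02, -0.15, 0.2]}
```

View pics/s2.png

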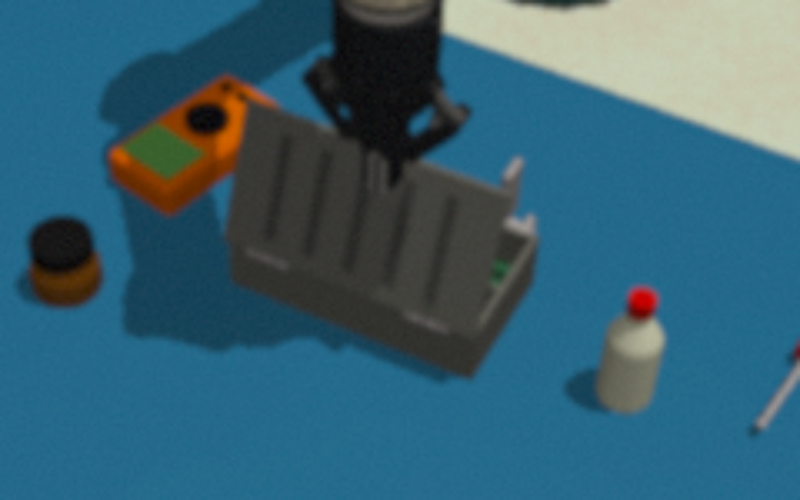

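The fingertips are on the far face of the lid at (385,180), and the lid has started to tilt with little force on the wrist. I'll keep following the arc.

```bash
python3 -m crank '[{"tx":0.8,"ty":0,"tz":0.3,"wx":0,"wy":0,"wz":0,"grip":0},{"tx":1.6,"ty":0,"tz":0.8,"wx":0,"wy":0,"wz":0,"grip":0},{"tx":2.5,"ty":0,"tz":1.3,"wx":0,"wy":0,"wz":0,"grip":0},{"tx":3.3,"ty":0,"tz":1.9,"wx":0,"wy":0,"wz":0,"grip":0},{"tx":4,"ty":0,"tz":2.6,"wx":0,"wy":0,"wz":0,"grip":0},{"tx":4.7,"ty":0,"tz":3.3,"wx":0,"wy":0,"wz":0,"grip":0},{"tx":5.2,"ty":0,"tz":4.1,"wx":0,"wy":0,"wz":0,"grip":0},{"tx":5.8,"ty":0,"tz":5,"wx":0,"wy":0,"wz":0,"grip":0}]'
python3 n.py .4886,.108,.0937 .485,.108,.074 .485,.108,.072
python3 - <<'E'
from h import *
from plant import arm
f=arm.grab_frame("scene");cv2.imwrite('pics/s3.png',cv2.resize(f["frame"][120:270,220:460,::-1],(800,500)))
E
```

```text
time: 3.55
tcp_pos: [0.4957, 0.1063, 0.111]
ee_rot: [-0.002, -0.016, 1.0, -0.0]
ft_force: [0.5, 0.4, 1.2]
gripper_width: 0.0
[0.4957 0.1063 0.111 ] [0.5 0.4 1.2]
[0.4886, 0.108, 0.0937] {'t': [0.7, 0.19, 1.73], 'w': [-0.0, -0.19, 0.2]}
[0.485, 0.108, 0.074] {'t': [1.05, 0.2, 3.7], 'w': [-0.0, -0.19, 0.2]}
[0.485, 0.108, 0.072] {'t': [1.05, 0.2, 3.9], 'w': [-0.0, -0.19, 0.2]}
```

View pics/s3.png

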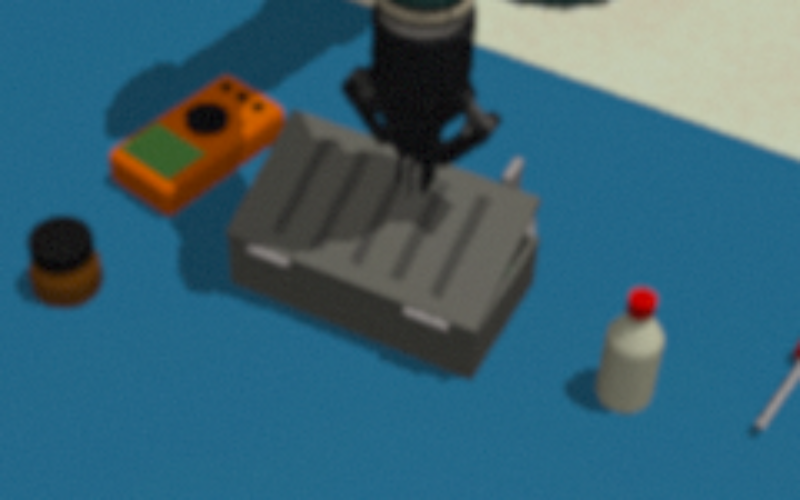

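The lid is about 0.4 rad open, and the gripper's linkages are clear of the tab at (513,170). I'll press straight down until the force rises.

```bash
python3 -m crank '[{"tx":0.4,"ty":0,"tz":0.9,"wx":0,"wy":0,"wz":0,"grip":0},{"tx":0.7,"ty":0.1,"tz":1.7,"wx":0,"wy":0,"wz":0,"grip":0},{"tx":0.9,"ty":0.1,"tz":2.5,"wx":0,"wy":0,"wz":0,"grip":0},{"tx":1.1,"ty":0.1,"tz":3.2,"wx":0,"wy":0,"wz":0,"grip":0},{"tx":1.1,"ty":0.1,"tz":3.6,"wx":0,"wy":0,"wz":0,"grip":0},{"tx":1.1,"ty":0.1,"tz":3.7,"wx":0,"wy":0,"wz":0,"grip":0}]'
python3 n.py .485,.108,.074
```

```text
time: 4.1
tcp_pos: [0.481, 0.1064, 0.0737]
ee_rot: [-0.005, -0.016, 1.0, -0.001]
ft_force: [-6.1, -1.1, 31.7]
gripper_width: 0.0
[0.481  0.1064 0.0737] [-6.1 -1.1 31.7]
[0.485, 0.108, 0.074] {'t': [-0.4, 0.14, -0.04], 'w': [-0.1, -0.6, 0.22]}
```

The force jumped to 32 N with the tips at z = 0.0627, against an expected 0.063, so the lid is on the rim. I'll back off upward and look.

```bash
python3 -m crank '[{"tx":-0.2,"ty":0,"tz":-1,"wx":0,"wy":0,"wz":0,"grip":0},{"tx":-0.2,"ty":0,"tz":-4,"wx":0,"wy":0,"wz":0,"grip":0},{"tx":-0.2,"ty":2,"tz":-8,"wx":0,"wy":0,"wz":0,"grip":0},{"tx":-0.2,"ty":5,"tz":-10,"wx":0,"wy":0,"wz":0,"grip":0},{"tx":-0.2,"ty":8.5,"tz":-10,"wx":0,"wy":0,"wz":0,"grip":0},{"tx":-0.2,"ty":10,"tz":-10,"wx":0,"wy":0,"wz":0,"grip":0},{"tx":-0.2,"ty":10,"tz":-10,"wx":0,"wy":0,"wz":0,"grip":0},{"tx":-0.2,"ty":10,"tz":-10,"wx":0,"wy":0,"wz":0,"grip":0}]'
python3 - <<'E'
from h import *
from plant import arm
s=arm.read_state();f=arm.grab_frame("wrist");cv2.imwrite('pics/w4.png',f["frame"][:,:,::-1]);pickle.dump((f,s),open('pics/w4.pkl','wb'))
f=arm.grab_frame("scene");pickle.dump(f,open('pics/s4.pkl','wb'));cv2.imwrite('pics/s4.png',cv2.resize(f["frame"][120:270,220:460,::-1],(800,500)))
f=arm.grab_frame("top");pickle.dump(f,open('pics/t4.pkl','wb'));cv2.imwrite('pics/t4.png',cv2.resize(f["frame"][150:275,230:430,::-1],(800,500)))
E
```

```text
time: 4.77
tcp_pos: [0.4803, 0.2076, 0.1732]
ee_rot: [-0.006, -0.017, 1.0, -0.001]
ft_force: [-0.3, -0.6, -0.6]
gripper_width: 0.0004
```

View pics/w4.png

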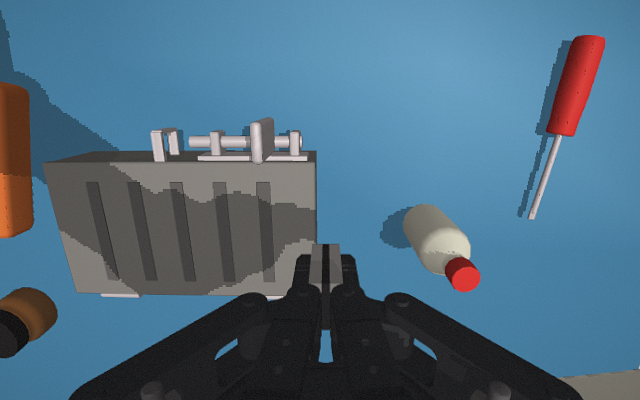

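View pics/s4.png

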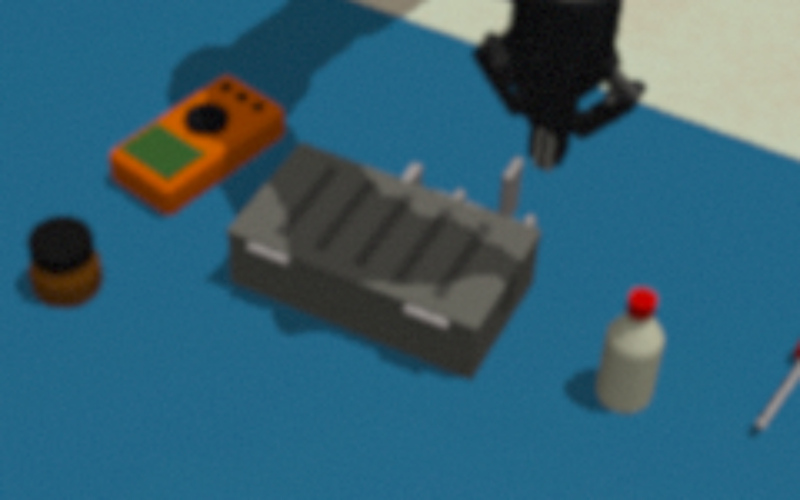

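View pics/t4.png

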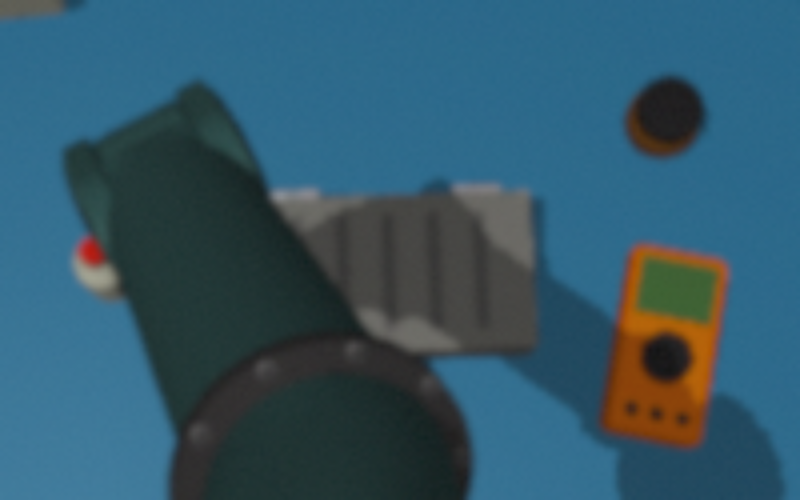

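The lid lies flat. The loop is at wrist (165,145), with the bolt drawn back and its tab at (262,140). I'll measure the lid corners and the tab top.

```bash
python3 - <<'E'
from h import *
np.set_printoptions(precision=4,suppress=True)
f,s=pickle.load(open('pics/w4.pkl','rb'));S=pickle.load(open('pics/s4.pkl','rb'))
print('lid corners',[onz(f,p,.063,s) for p in [(45,163),(316,163),(78,292)]])
a=cv2.imread('pics/w4.png')[100:180,140:320];cv2.imwrite('pics/w4z.png',cv2.resize(a,(800,356),interpolation=cv2.INTER_CUBIC))
E
```

```text
lid corners [array([ 0.4575, -0.0183,  0.063 ]), array([0.4509, 0.1991, 0.063 ]), array([ 0.5772, -0.0157,  0.063 ])]
```

View pics/w4z.png

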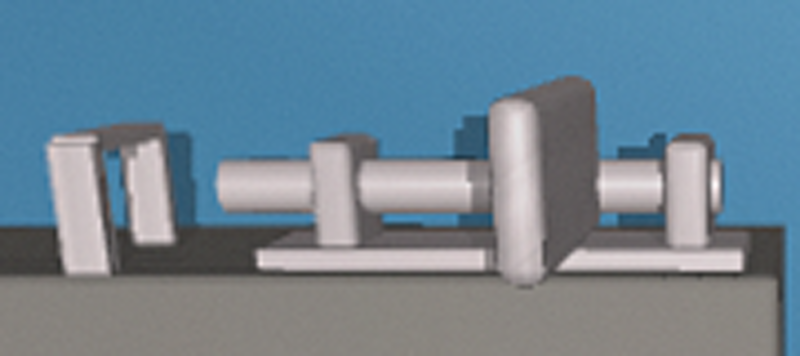

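```bash
python3 - <<'E'
from h import *
np.set_printoptions(precision=4,suppress=True)
f,s=pickle.load(open('pics/w4.pkl','rb'));S=pickle.load(open('pics/s4.pkl','rb'))
z=lambda x,y:(140+x/4.444-.4,100+y/4.45-.4)
print('tab top',onz(f,z(517,190),.099,s),'ends',onz(f,z(515,100),.099,s),onz(f,z(520,283),.099,s),'right',onz(f,z(542,190),.099,s))
print('tri',tri([ray(f,z(517,190),s),ray(S,(220+518*.3,120+163*.3))]))
print('bottle cap',onz(f,(463,273),.11,s))
E
python3 n.py .43,.195,.15 .43,.195,.09
```

```text
tab top [0.4314 0.1609 0.099 ] ends [0.4186 0.1609 0.099 ] [0.4451 0.1609 0.099 ] right [0.4312 0.1645 0.099 ]
tri (array([0.4305, 0.1631, 0.1032]), [np.float64(0.001354208755366798), np.float64(0.0013542087553668055)])
bottle cap [0.5158 0.3053 0.11  ]
[0.4805 0.2047 0.1729] [ 0.6  0.4 -1. ]
[0.43, 0.195, 0.15] {'t': [5.05, -0.82, 2.35], 'w': [-0.2, -0.69, 0.1]}
[0.43, 0.195, 0.09] {'t': [4.98, -0.8, 8.35], 'w': [-0.2, -0.69, 0.1]}
```

```bash
python3 -m crank '[{"tx":2.5,"ty":0.3,"tz":1,"wx":0,"wy":0,"wz":0,"grip":0},{"tx":5,"ty":0.5,"tz":2.4,"wx":-0.2,"wy":-0.7,"wz":0,"grip":0},{"tx":5,"ty":0.5,"tz":4,"wx":-0.2,"wy":-0.7,"wz":0,"grip":0},{"tx":5,"ty":0.5,"tz":6.5,"wx":-0.2,"wy":-0.7,"wz":0,"grip":0},{"tx":5,"ty":0.5,"tz":8.4,"wx":-0.2,"wy":-0.7,"wz":0,"grip":0},{"tx":5,"ty":0.5,"tz":8.4,"wx":-0.2,"wy":-0.7,"wz":0,"grip":0},{"tx":5,"ty":0.5,"tz":8.4,"wx":-0.2,"wy":-0.7,"wz":0,"grip":0}]'
python3 - <<'E'
from h import *
from plant import arm
s=arm.read_state();f=arm.grab_frame("wrist");cv2.imwrite('pics/w5.png',f["frame"][:,:,::-1])
f=arm.grab_frame("scene");cv2.imwrite('pics/s5.png',cv2.resize(f["frame"][120:270,220:460,::-1],(800,500)))
E
python3 n.py .431,.18,.089 .431,.143,.089
```

```text
time: 5.5
tcp_pos: [0.4289, 0.2062, 0.0888]
ee_rot: [-0.001, -0.014, 1.0, -0.001]
ft_force: [-0.4, 0.3, 0.8]
gripper_width: 0.0003
[0.4301 0.2074 0.0901] [-0.2 -0.1  0.6]
[0.431, 0.18, 0.089] {'t': [-0.02, -2.74, 0.11], 'w': [0.01, 0.06, 0.01]}
[0.431, 0.143, 0.089] {'t': [0.09, -6.44, 0.11], 'w': [0.01, 0.06, 0.01]}
```

View pics/w5.png

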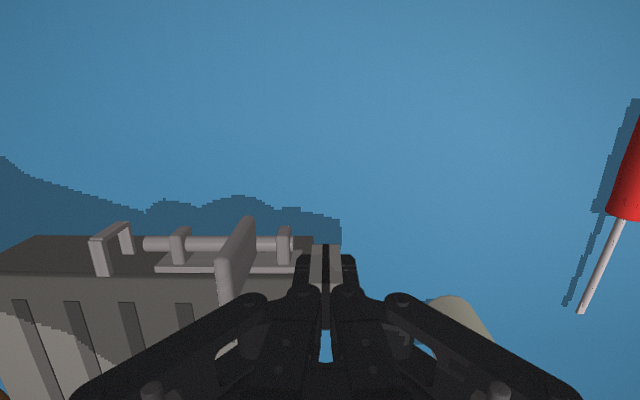

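View pics/s5.png

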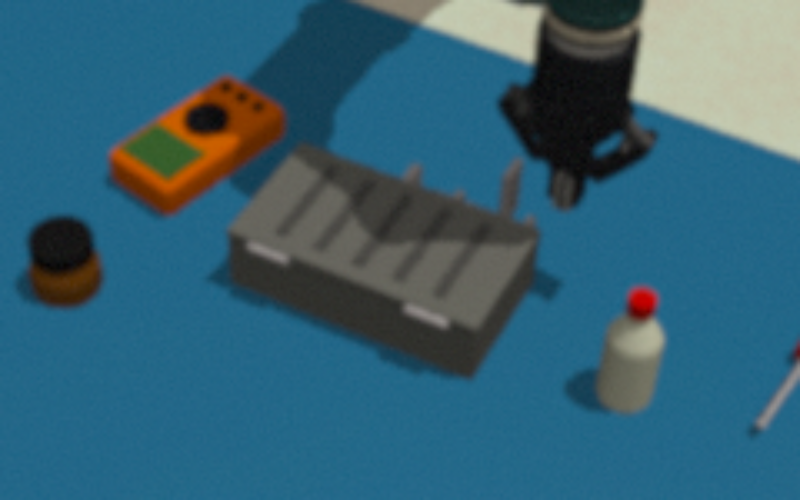

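The fingertips stand beside the tab's +y face: the tab is at wrist (235,255) and the fingers at (325,260). I'll push towards -y in gentle steps.

```bash
python3 -m crank '[{"tx":0,"ty":-1,"tz":0.1,"wx":0,"wy":0,"wz":0,"grip":0},{"tx":0,"ty":-2,"tz":0.1,"wx":0,"wy":0,"wz":0,"grip":0},{"tx":0,"ty":-2.5,"tz":0.1,"wx":0,"wy":0,"wz":0,"grip":0},{"tx":0,"ty":-3,"tz":0.1,"wx":0,"wy":0,"wz":0,"grip":0},{"tx":0,"ty":-3.5,"tz":0.1,"wx":0,"wy":0,"wz":0,"grip":0},{"tx":0,"ty":-4,"tz":0.1,"wx":0,"wy":0,"wz":0,"grip":0},{"tx":0,"ty":-4.5,"tz":0.1,"wx":0,"wy":0,"wz":0,"grip":0},{"tx":0,"ty":-4.5,"tz":0.1,"wx":0,"wy":0,"wz":0,"grip":0}]'
python3 - <<'E'
from h import *
from plant import arm
s=arm.read_state();print(s['tcp_pos'],s['ft_force']);f=arm.grab_frame("wrist");cv2.imwrite('pics/w6.png',f["frame"][:,:,::-1]);pickle.dump((f,s),open('pics/w6.pkl','wb'))
E
```

```text
time: 6.27
tcp_pos: [0.4316, 0.1614, 0.0892]
ee_rot: [0.001, -0.014, 1.0, -0.0]
ft_force: [0.1, -0.7, 0.1]
gripper_width: 0.0002
[0.43157841 0.16143524 0.08919425] [ 0.14050213 -0.68346878  0.05968169]
```

View pics/w6.png

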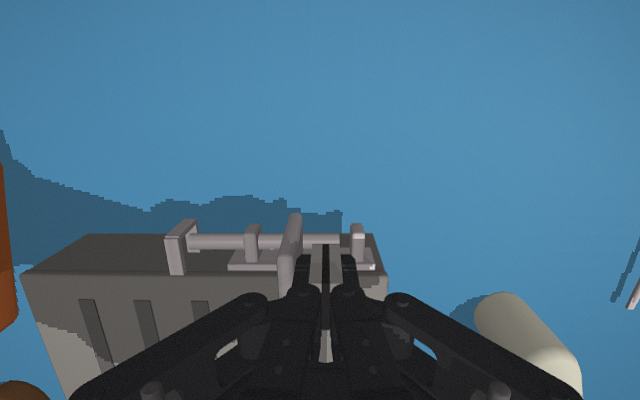

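The bolt is sliding, with its end now at the loop (188,240). I'll continue gently.

```bash
python3 -m crank '[{"tx":0,"ty":-0.4,"tz":0,"wx":0,"wy":0,"wz":0,"grip":0},{"tx":0,"ty":-0.8,"tz":0,"wx":0,"wy":0,"wz":0,"grip":0},{"tx":0,"ty":-1.2,"tz":0,"wx":0,"wy":0,"wz":0,"grip":0},{"tx":0,"ty":-1.2,"tz":0,"wx":0,"wy":0,"wz":0,"grip":0}]'
python3 - <<'E'
from h import *
from plant import arm
s=arm.read_state();print(s['tcp_pos'],s['ft_force']);f=arm.grab_frame("wrist");cv2.imwrite('pics/w7.png',f["frame"][:,:,::-1]);pickle.dump((f,s),open('pics/w7.pkl','wb'))
a=cv2.imread('pics/w7.png')[180:320,130:410];cv2.imwrite('pics/w7z.png',cv2.resize(a,(800,400),interpolation=cv2.INTER_CUBIC))
E
```

```text
time: 6.65
tcp_pos: [0.4318, 0.1487, 0.089]
ee_rot: [0.0, -0.013, 1.0, -0.0]
ft_force: [-0.4, 0.0, -0.0]
gripper_width: -0.0
[0.43183026 0.14867114 0.08902679] [-0.38971447  0.02487231 -0.01882095]
```

View pics/w7z.png

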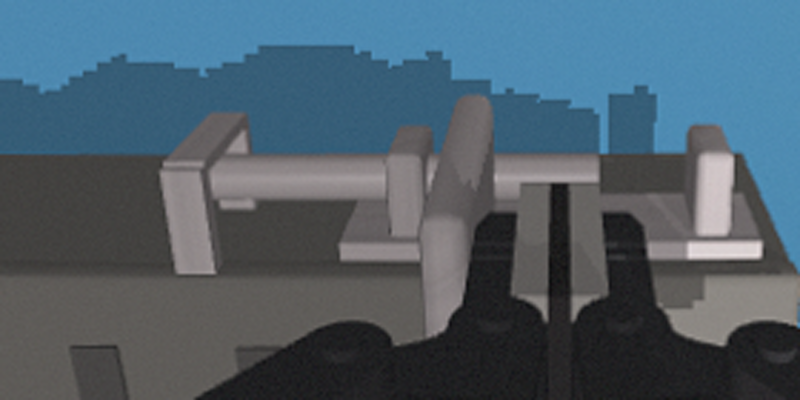

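The bolt end is entering the loop at (215,180), and the force is still small. I'll take finer steps from here.

```bash
python3 -m crank '[{"tx":0,"ty":-0.3,"tz":0,"wx":0,"wy":0,"wz":0,"grip":0},{"tx":0,"ty":-0.6,"tz":0,"wx":0,"wy":0,"wz":0,"grip":0},{"tx":0,"ty":-0.6,"tz":0,"wx":0,"wy":0,"wz":0,"grip":0}]'; python3 -m crank '[{"tx":0,"ty":-0.2,"tz":0,"wx":0,"wy":0,"wz":0,"grip":0},{"tx":0,"ty":-0.2,"tz":0,"wx":0,"wy":0,"wz":0,"grip":0}]'
```

```text
time: 6.95
tcp_pos: [0.4316, 0.1449, 0.089]
ee_rot: [0.0, -0.014, 1.0, 0.001]
ft_force: [-1.5, 6.9, -0.2]
gripper_width: -0.0
time: 7.12
tcp_pos: [0.4316, 0.1449, 0.0891]
ee_rot: [0.001, -0.015, 1.0, 0.002]
ft_force: [-0.6, 5.5, -0.0]
gripper_width: 0.0001
```

```bash
python3 - <<'E'
from h import *
from plant import arm
np.set_printoptions(precision=4,suppress=True)
s=arm.read_state();print(s['tcp_pos'],s['ft_force']);f=arm.grab_frame("wrist");cv2.imwrite('pics/w8.png',f["frame"][:,:,::-1]);pickle.dump((f,s),open('pics/w8.pkl','wb'))
a=cv2.imread('pics/w8.png')[180:320,130:410];cv2.imwrite('pics/w8z.png',cv2.resize(a,(800,400),interpolation=cv2.INTER_CUBIC))
E
```

```text
[0.4316 0.1449 0.0891] [-0.6475  5.4902 -0.0384]
```

View pics/w8z.png

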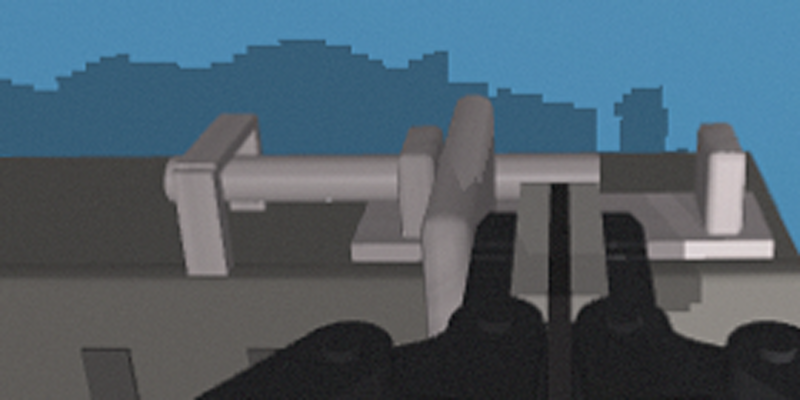

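The force rose to about 6 N with the bolt end just past the loop (170,180). I'll back away and measure the travel before deciding whether to push further.

```bash
python3 -m crank '[{"tx":0,"ty":1,"tz":0,"wx":0,"wy":0,"wz":0,"grip":0},{"tx":0,"ty":4,"tz":0,"wx":0,"wy":0,"wz":0,"grip":0},{"tx":0,"ty":5.5,"tz":-3,"wx":0,"wy":0,"wz":0,"grip":0},{"tx":-2,"ty":6.2,"tz":-6.5,"wx":0,"wy":0,"wz":0,"grip":0},{"tx":-5,"ty":6.2,"tz":-8.4,"wx":0,"wy":0,"wz":0,"grip":0},{"tx":-5,"ty":6.2,"tz":-8.4,"wx":0,"wy":0,"wz":0,"grip":0},{"tx":-5,"ty":6.2,"tz":-8.4,"wx":0,"wy":0,"wz":0,"grip":0}]'
python3 - <<'E'
from h import *
from plant import arm
s=arm.read_state();f=arm.grab_frame("wrist");cv2.imwrite('pics/w9.png',f["frame"][:,:,::-1]);pickle.dump((f,s),open('pics/w9.pkl','wb'))
a=cv2.imread('pics/w9.png')[100:180,140:320];cv2.imwrite('pics/w9z.png',cv2.resize(a,(800,356),interpolation=cv2.INTER_CUBIC))
E
```

```text
time: 7.75
tcp_pos: [0.482, 0.2084, 0.1748]
ee_rot: [0.003, -0.015, 1.0, 0.003]
ft_force: [-0.7, -0.1, -0.3]
gripper_width: -0.0001
```

View pics/w9.png

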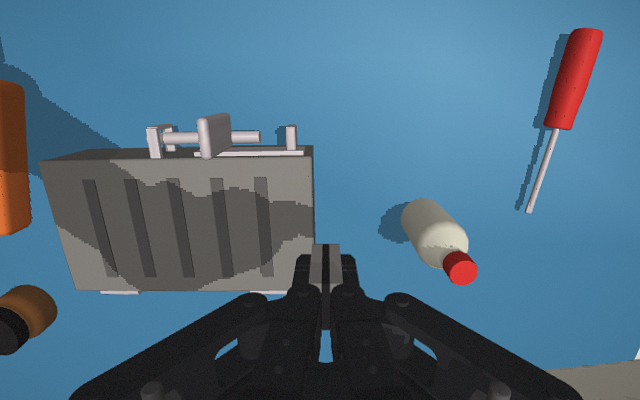

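View pics/w9z.png

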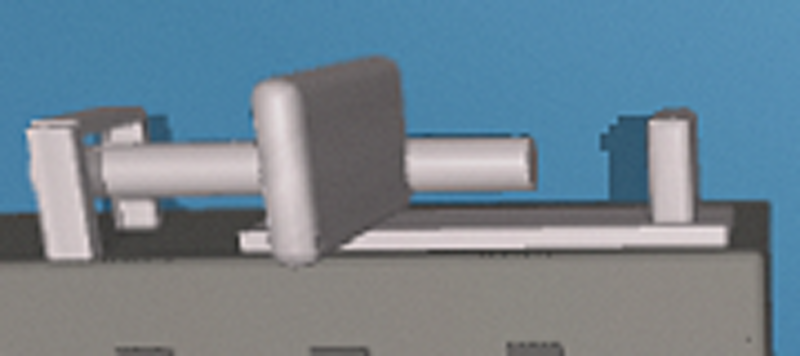

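```bash
python3 - <<'E'
from h import *
np.set_printoptions(precision=4,suppress=True)
z=lambda x,y:(140+x/4.444-.4,100+y/4.45-.4)
f,s=pickle.load(open('pics/w4.pkl','rb'));g,u=pickle.load(open('pics/w9.pkl','rb'))
print(s['tcp_pos'],u['tcp_pos'])
for n,h,a,b in [('lidL',.063,(45,163),(41,160)),('lidBL',.063,(78,292),(76,289)),('lidR',.063,(316,163),(314,157)),('tab',.099,z(517,190),z(283,172)),('boltend',.045,z(720,185),z(537,163)),('guideR',.052,z(710,150),z(694,125)),('bottle',.11,(463,273),(460,268))]:
    A,B=onz(f,a,h,s),onz(g,b,h,u);print(n,A,B,B-A)
for nm in ['w4','w9']:
    im=cv2.imread(f'pics/{nm}.png').astype(int);r=im.sum(2)
    # lid left/right edges along row 210
    for row in (180,): print(nm,'edge',[int(c) for c in np.where(np.abs(np.diff(im[row,:330,0]-im[row,:330,2]))>25)[0]])
E
```

```text
[0.4803 0.2076 0.1732] [0.482  0.2084 0.1748]
lidL [ 0.4575 -0.0183  0.063 ] [ 0.4573 -0.0189  0.063 ] [-0.0002 -0.0006  0.    ]
lidBL [ 0.5772 -0.0157  0.063 ] [ 0.5774 -0.0171  0.063 ] [ 0.0002 -0.0014  0.    ]
lidR [0.4509 0.1991 0.063 ] [0.45   0.1993 0.063 ] [-0.001   0.0002  0.    ]
tab [0.4314 0.1609 0.099 ] [0.4323 0.1284 0.099 ] [ 0.0009 -0.0325  0.    ]
boltend [0.437  0.1865 0.045 ] [0.4377 0.1551 0.045 ] [ 0.0007 -0.0314  0.    ]
guideR [0.43   0.1852 0.052 ] [0.4294 0.1843 0.052 ] [-0.0006 -0.0009  0.    ]
bottle [0.5158 0.3053 0.11  ] [0.5168 0.305  0.11  ] [ 0.001  -0.0003  0.    ]
w4 edge [30, 31, 45, 315, 316]
w9 edge [27, 28, 41, 42, 313]
```

The tab seems to have moved about 32 mm of the 36. I'll cross-check against the loop: the tab-to-loop distance along the case's y should be 90 mm at bolt 0 and 54 mm at home.

```bash
python3 - <<'E'
from h import *
np.set_printoptions(precision=4,suppress=True)
z=lambda x,y:(140+x/4.444-.4,100+y/4.45-.4)
f,s=pickle.load(open('pics/w4.pkl','rb'));g,u=pickle.load(open('pics/w9.pkl','rb'))
ey=np.array([-np.sin(np.radians(1.7)),np.cos(np.radians(1.7)),0])
for n,F,U,lp,tb in [('before',f,s,(88,268),(517,190)),('after',g,u,(71,255),(280,172))]:
    for h in (.060,.063,.067): 
        L=onz(F,z(*lp),h,U);T=onz(F,z(*tb),.099,U);print(n,h,L,T,(T-L)@ey)
E
```

```text
before 0.06 [0.453  0.0755 0.06  ] [0.4314 0.1609 0.099 ] 0.08595547045171069
before 0.063 [0.4524 0.0771 0.063 ] [0.4314 0.1609 0.099 ] 0.08435195108843778
before 0.067 [0.4515 0.0792 0.067 ] [0.4314 0.1609 0.099 ] 0.08221392527074063
after 0.06 [0.4536 0.0745 0.06  ] [0.4323 0.1279 0.099 ] 0.05401777375408532
after 0.063 [0.453  0.0761 0.063 ] [0.4323 0.1279 0.099 ] 0.05239986723143272
after 0.067 [0.4521 0.0782 0.067 ] [0.4323 0.1279 0.099 ] 0.050242658534562654
```

The tab-to-loop distance is now 52–54 mm, which fits home. The before values (84–86 mm) suggest the bolt started about 4 mm along. To be sure, I'll do one more light push and see if it stops at the same place (y = 0.1449).

```bash
python3 n.py .4316,.19,.15 .4316,.19,.089 .4316,.15,.089
```

```text
[0.4795 0.2076 0.1734] [-1.   0.6 -0. ]
[0.4316, 0.19, 0.15] {'t': [4.84, -1.62, 2.33], 'w': [0.19, 0.07, 0.1]}
[0.4316, 0.19, 0.089] {'t': [4.85, -1.64, 8.43], 'w': [0.19, 0.07, 0.1]}
[0.4316, 0.15, 0.089] {'t': [4.97, -5.64, 8.42], 'w': [0.19, 0.07, 0.1]}
```

```bash
python3 -m crank '[{"tx":2.5,"ty":-0.8,"tz":1.2,"wx":0,"wy":0,"wz":0,"grip":0},{"tx":4.8,"ty":-1.6,"tz":2.3,"wx":0,"wy":0,"wz":0,"grip":0},{"tx":4.8,"ty":-1.6,"tz":5.5,"wx":0,"wy":0,"wz":0,"grip":0},{"tx":4.8,"ty":-1.6,"tz":8.4,"wx":0,"wy":0,"wz":0,"grip":0},{"tx":4.9,"ty":-3.5,"tz":8.4,"wx":0,"wy":0,"wz":0,"grip":0},{"tx":4.9,"ty":-5,"tz":8.4,"wx":0,"wy":0,"wz":0,"grip":0},{"tx":4.9,"ty":-5.6,"tz":8.4,"wx":0,"wy":0,"wz":0,"grip":0},{"tx":4.9,"ty":-5.6,"tz":8.4,"wx":0,"wy":0,"wz":0,"grip":0}]'
python3 n.py .4316,.1445,.089
```

```text
time: 8.47
tcp_pos: [0.4302, 0.148, 0.0883]
ee_rot: [-0.001, -0.013, 1.0, 0.0]
ft_force: [0.0, -0.1, 0.5]
gripper_width: 0.0003
[0.4302 0.148  0.0883] [ 0.  -0.1  0.5]
[0.4316, 0.1445, 0.089] {'t': [-0.13, -0.35, -0.07], 'w': [0.05, -0.16, -0.07]}
```

```bash
python3 -m crank '[{"tx":0,"ty":-0.3,"tz":0,"wx":0,"wy":0,"wz":0,"grip":0},{"tx":0,"ty":-0.4,"tz":0,"wx":0,"wy":0,"wz":0,"grip":0},{"tx":0,"ty":-0.5,"tz":0,"wx":0,"wy":0,"wz":0,"grip":0},{"tx":0,"ty":-0.6,"tz":0,"wx":0,"wy":0,"wz":0,"grip":0}]'
```

```text
time: 8.8
tcp_pos: [0.4301, 0.1447, 0.0884]
ee_rot: [-0.001, -0.015, 1.0, 0.002]
ft_force: [-2.0, 7.1, -3.4]
gripper_width: 0.0002
```

It stopped at the same place (0.1447) with 7 N, well above the bolt's friction, so that is the stop. I'll retract and check.

```bash
python3 -m crank '[{"tx":0,"ty":1,"tz":0,"wx":0,"wy":0,"wz":0,"grip":0},{"tx":0,"ty":4,"tz":0,"wx":0,"wy":0,"wz":0,"grip":0},{"tx":0,"ty":5.5,"tz":-3,"wx":0,"wy":0,"wz":0,"grip":0},{"tx":0,"ty":6.2,"tz":-6.5,"wx":0,"wy":0,"wz":0,"grip":0},{"tx":0,"ty":9,"tz":-10,"wx":0,"wy":0,"wz":0,"grip":0},{"tx":0,"ty":13,"tz":-12,"wx":0,"wy":0,"wz":0,"grip":0},{"tx":0,"ty":17,"tz":-14,"wx":0,"wy":0,"wz":0,"grip":0},{"tx":0,"ty":21,"tz":-14,"wx":0,"wy":0,"wz":0,"grip":0},{"tx":0,"ty":25,"tz":-14,"wx":0,"wy":0,"wz":0,"grip":0},{"tx":0,"ty":25,"tz":-14,"wx":0,"wy":0,"wz":0,"grip":0}]'
python3 - <<'E'
from h import *
from plant import arm
f=arm.grab_frame("scene");a=f["frame"][120:270,220:460,::-1]
f=arm.grab_frame("top");b=f["frame"][165:265,230:430,::-1]
pickle.dump(f,open('pics/t10.pkl','wb'))
cv2.imwrite('pics/s10.png',cv2.resize(a,(800,500)));cv2.imwrite('pics/t10.png',cv2.resize(b,(800,400),interpolation=cv2.INTER_CUBIC))
E
```

```text
time: 9.63
tcp_pos: [0.421, 0.4052, 0.2313]
ee_rot: [0.0, -0.02, 1.0, 0.007]
ft_force: [0.2, 1.1, 0.2]
gripper_width: 0.0001
```

View pics/s10.png

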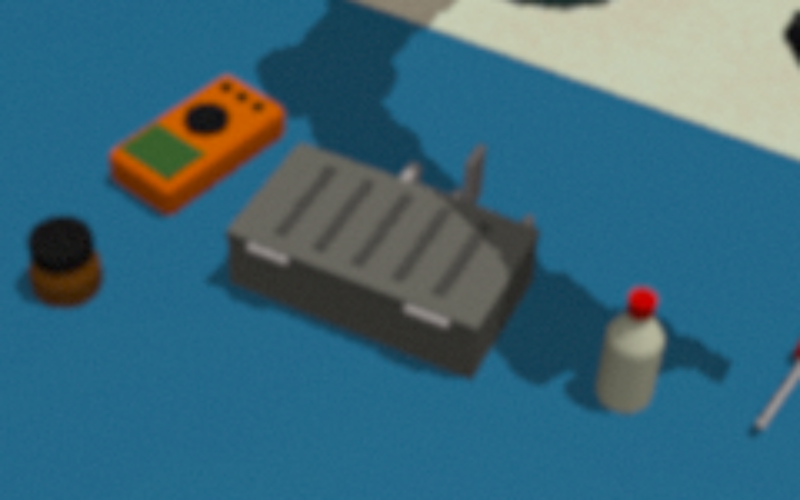

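View pics/t10.png

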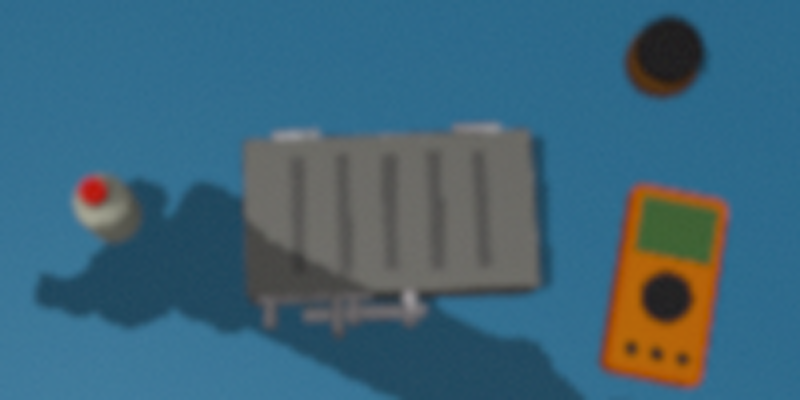

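The top view shows the lid shut, the bolt end at (427,311) beyond the loop (411,303), and the bottle, meter and jar at the same pixels as at the start. The case hasn't visibly moved.

```bash
python3 -c "
from plant import arm
print(arm.sign_off())"
```

```text
the job is handed in; nothing more can be done
None
```

The parts case is shut and bolted, and I handed the job in at about 10 s of the 48 s allowed. I pushed the lid down along its arc from behind with the closed fingertips. Then I pushed the bolt's thumb tab towards -y until it stopped.

- **Lid:** it seated with about 32 N on the wrist. The fingertips were at z = 0.0627 m, against 0.063 m expected for a shut lid. It looks flat in all three camera views.
- **Bolt:** two separate pushes, of 6.9 N and 7.1 N at about 2 N friction, stopped at the same place (y = 0.1449 and 0.1447). The pictures show its end through and just past the loop, and the tab stands 52–54 mm from the loop, against 54 mm for fully home.
- **One figure that disagrees:** the tab itself moved only about 32–33 mm in the images, not the full 36 mm. The starting pictures put the bolt 3–6 mm along already, which would explain it, but they are only good to a few millimetres. I took the repeated stop and the tab-to-loop distance as the deciding evidence.
- **Surroundings:** the case shifted by no more than about 1 mm, which is within measuring error. The bottle, meter and jar look unmoved. The driver was never near the path, but I did not measure it. At hand-in the gripper was well clear of everything.

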